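# Set a collar on the shaft flat

### The arm

A 6-joint arm with a two-finger parallel gripper is mounted at the origin on the work surface. World frame = base frame: x ahead of the robot, y to its left, z up, the work surface at z = 0. Lengths are in m, angles in degrees, forces in N, time in s.
With the tool pointing down it reaches from about 0.35 to 0.875 m from the base axis. Payload 4.2 kg.
Tool frame: the origin (TCP) lies midway between the tips of the shut fingers; the grasp point (between the pads) lies 19 mm behind it; z points along the fingers, y is the line along which they close (so a half turn about z gives the same grasp; the last joint's range is limited). The gripper opens to 87 mm and grips with 3 to 60 N. Pads are 19 mm wide; open, the fingers measure 117 mm over their backs; the gripper's body (75 mm by 190 mm) begins 51 mm behind the grasp point.
Start: joints at [90.103, 22.042, 0.453, 0, -68.411, -14.817], TCP at [0.159, 0.604, 0.223] pointing down, gripper open.
Joint ranges: [-179.83, 179.83], [-69.29, 118.12], [-61.27, 80.66], [-181.25, 117.63], [-171.15, -9.14], [-177.46, 177.46]. Speed limits (degrees/s): [159.86, 159.86, 180, 180, 180, 180].

### API

Orientations are given as a 3x3 rotation matrix whose columns are the frame's x, y, z axes.
In Python, from station import sense, capture, finish_job, silhouettes, landmark_of gives the robot as it stands.
- The arm moves only by the tool step_arm, never from a script. Its arguments are lists of equal length, an entry for each row: "linear": the shift along the tool's x, y, z in mm, a list of three; "delta_rot": the turn, a rotation vector about the tool's x, y, z in rad, a list of three; "grip": the finger opening in mm, from 0 to 87. A call has 1 to 10 rows; each row shifts and turns the commanded pose from where the row before left it, along the tool's axes as they then stand; what a row does not reach is not made up. A row lasts 1/8 s, in which the tool goes at most 62.5 mm and 10.7 degrees, less where a joint would pass 70% of its speed; a pose out of reach is approached as far as the arm can. A call with a gripper value outside its range is refused whole. The fingers move at their own pace and stop on an object; the grip force is fixed at half the most. Time passes only in rows, so rows that do not move let the fingers close. It gives the time, the measured TCP pose, the force, the opening and the grip force at its end, in the units of the state.
- sense(): the state, without advancing time (a new reading comes with each control period).
- capture(name): name is "scene" or "top" or "wrist"; returns a dict with "img" (480x640x3 uint8, red, green, blue), "fx", "fy", "cx", "cy" (pixels), "world_to_cam" (4x4, takes a point from world to camera coordinates); the wrist camera has in their place "mount" (4x4, takes a point from camera to tool coordinates, whose origin is the TCP and whose axes are the flange's). Camera axes: x right, y up, looking along -z (the intrinsics and any distortion apply to the point x, -y, -z); pixel columns grow to the right and rows downward; lengths in m; the calibration is good to about 2 mm. A picture is of the moment at which its call begins: read the wrist's pose just before it. There is no depth.
- finish_job(): hands the job in; it is judged then, once.
Trained networks look in the newest picture that a camera, given by its name, has taken for a name from the list of things; names that differ only in an ending like _2 or _b are one class to them, and where a whole thing is asked for, a point or a joint stands for the part that bears it (a point fixed in the world has none). Each returns a list of dicts, best first, with "score" (0 to 1); they miss things now and then, are a little off and sometimes report something else, mostly with a low value. They report only what shows in the picture. A call takes as long as a camera call. They do not tell look-alikes from the thing itself.
- silhouettes(camera, label): "mask" (480x640 bool, what is visible of it) and "point" ([column, row] in pixels, amid what is visible of it).
- landmark_of(camera, label): "point" ([column, row] in pixels: a listed point, or the origin of a listed thing).
The state is a dict: "time_s": time; "joints": joint angles; "joint_velocities": joint speeds; "effort": joint torques, N m; "tcp_pos": TCP position; "ee_rot": TCP orientation; "wrist_force": force on the tool from outside, world axes, zero at the start; "moment": the same for the moment, N m; "gripper_width": opening from 0.0 (shut) to 1.0 (fully open); "gripper_force": force on a finger pad.
Only numpy, scipy, OpenCV 4.12 (cv2) and the standard library are available. Lean on these libraries where they do the work, as an engineer would, in place of code of your own. Each camera call takes 0.05 s, during which the arm holds its last target. There are 200 camera calls.

### The job

Turn the hand wheel anticlockwise (seen from above) by its upright handle, at least one full turn to see that it runs free, then on until the flat of the shaft next faces the red pointer; then let go of the handle and pinch the bare shaft between the fingers, one on the flat, so that they feel it and square it to the pointer. Next put the steel collar with the set screw over the shaft, its screw at the flat, and finish while still holding it there in the gripper: level, about 10 mm clear above the wheel's hub, the screw pushed lightly against the flat, which still faces the pointer. Leave the other things on the bench alone.

Things in the scene. Friction and masses are not known exactly. Their poses are not given: they have to be found in the camera images.
- unit: Feed unit bolted down: cream housing, foot 170 x 170 mm, 48 mm high, with an upright shaft and a level hand wheel on top. Origin on the shaft's axis at bench height; z up; +x points from the axis to the red pointer (red block 80 to 116 mm from the axis, 50 mm high).
- spindle (a joint): Angle (rad) of wheel, shaft and handle, one piece, about the upright axis; grows anticlockwise from above. Flat faces the pointer at 0 and 6.283; starts between -2.4 and -0.4, must end at 6.283 (always over one full turn). Stays where left (0.06 N m friction). Steel wheel 150 mm across; tops of wheel and its 56 mm hub are 70 mm above the bench.
- shaft: Bare aluminium shaft end, 28 mm across, 48 mm tall above the hub (70 to 118 mm over the bench), with a blue flat along its whole length, 20 mm wide, 10 mm from the axis (24 mm across there); blue mark on the end beside it, 2 mm chamfer on top. Origin on the axis at the hub's top; z up; +x is the flat's outward normal. Turns with spindle.
- handle: Upright round black crank handle, 20 mm in diameter, 52 mm tall (its top 123 mm above the bench), 62 mm from the shaft's axis, at 135 degrees anticlockwise from the flat's normal. It spins freely on its own pin, so a gripper may hold it without turning. Origin at the centre of its underside, 71 mm above the bench; its x and y axes spin and mean nothing.
- collar: Steel collar lying flat: 48 mm outside, 32 mm bore, 22 mm high, about 0.17 kg. Dark set screw through the wall at +x, at mid-height: head out to 28.5 mm from the axis, tip (8 mm thick) in to 11.5 mm, so it passes the shaft only with the screw over the flat; centred, the tip is 1.5 mm off the flat. Blue mark on top by the screw. Origin: centre of underside. Grip at +y and -y.
- screw (a point): The middle of the set screw's head on the collar, 28.5 mm from the collar's axis along its +x, at 11 mm height.
- brass_ring: Bystander: plain brass ring without a screw, 48 mm outside, 22 mm high, on the bench; it may lie on either side. Origin under its centre.
- hex_key: Bystander: L-shaped hex key, 110 mm long, 8 mm thick, lying on the bench.
- oiler: Bystander: amber bottle 56 mm across, 150 mm tall.
- screwdriver: Bystander: screwdriver with an orange handle, lying.
- hammer: Bystander: hammer, lying.
- tin: Bystander: green tin 70 mm across, 60 mm tall.
- offcut: Bystander: steel bar offcut, 40 mm across, 50 mm tall, standing.
- block: Bystander: aluminium block 50 x 70 x 30 mm.
Mind the look-alikes: they are no part of the job. Leave any green or orange look-alike of the collar alone.

How it is judged (in metres and radians):
On the way, in this order (a step that is already met when the one before it is completed fails the run):
1. wheel wound by its handle past a full turn, until the flat faces the pointer (within about 20 degrees), fingers on the handle (value of joint spindle between 5.9332 and 6.6332 rad and contact force between the fingers and handle above 0.3 N), for 0.1 s.
2. handle let go, bare shaft pinched by the fingers with the flat square to the pointer (within 9 degrees) (value of joint spindle between 6.1232 and 6.4432 rad and contact force between the fingers and shaft above 4 N and contact force between the fingers and handle below 0.1 N and horizontal distance between collar and shaft above 0.1 m), for 0.2 s.
At the end, for the whole second after the job is handed in: Gripper still holds the collar (over 2 N) round the shaft: axes within 4 mm, level within 7 deg, 4 to 17 mm above the hub, screw at the flat (within 12 deg) and pushed on the shaft with 0.7 to 45 N; flat faces the pointer within 11 deg after the full turn (spindle 6.28 +- 0.2) (value of joint spindle between 6.0832 and 6.4832 rad and horizontal distance between collar and shaft below 0.004 m and z of collar in the frame of shaft between 0.004 and 0.017 m and x of screw in the frame of shaft above 0.02 m and angle between the x axis of collar and the x axis of shaft, either way round below 0.22 rad and angle between collar's own z axis and vertical below 0.12 rad and contact force between the fingers and collar above 2 N and contact force between collar and shaft between 0.7 and 45 N and linear speed of collar below 0.02 m/s); the arm keeps its last pose, push and grip.
It fails at once if a bystander moved by more than 30 mm (distance of any of brass_ring, hex_key, oiler, screwdriver, hammer, tin, offcut, block from where it was at the start of the episode above 0.03 m).
It also fails if it takes over 69 s, if anything falls off the work surface, if the arm or the gripper's body presses on something with over 40 N, if the wrist force passes 120 N, or if a joint passes its speed limit or range.

## Working session

There is one attempt and no reset: what is moved stays moved. The work goes in short steps, Python scripts to look and compute and a tool call to move; the robot and the scene stay as the last step left them, time stands still between calls to the robot, and variables do not carry over. Pictures are saved under pics/ and viewed, at most 10 in all, crops included, and the job is handed in when it is done.

Besides the shell and the picture viewer there is one more tool, called after "Request:" by a JSON object that holds its "method" and its "body", one argument or row to a line. step_arm: Moves the arm, as the interface text tells. Its arguments: {"type":"object","properties":{"linear":{"type":"array"},"delta_rot":{"type":"array"},"grip":{"type":"array"}},"required":["linear","delta_rot","grip"]}

```bash
mkdir -p pics; ls
python3 - <<'E'
from station import *
import cv2,numpy as np
s=sense();print(s)
ims=[]
for c in ("scene","top"):
    d=capture(c);cv2.imwrite(f"pics/{c}0.png",d["img"][:,:,::-1])
    print(c,d["fx"],d["cx"],d["cy"],d["world_to_cam"],[k for k in d])
    for l in ("unit","shaft","handle","collar","screw","brass_ring"):
        print(l,[(np.round(r["point"],1),round(r["score"],2)) for r in landmark_of(c,l)])
E
```

```text
pics
{'time_s': 0.0, 'joints': array([ 9.01043494e+01,  2.20893638e+01,  3.79582397e-01, -2.96151650e-02,
       -6.84117102e+01, -1.48164354e+01]), 'joint_velocities': array([-0.12284163, -0.16618457, -0.08717674,  0.04487643,  0.07606096,
        0.08673001]), 'effort': array([-3.87525124e-04, -3.90666997e+01,  1.87405872e+01,  4.21982959e+00,
        1.10755194e-02, -1.91573922e-04]), 'tcp_pos': array([0.15855306, 0.6039228 , 0.22147137]), 'ee_rot': array([[ 9.67165777e-01, -2.54145889e-01, -4.76761196e-04],
       [-2.54146324e-01, -9.67163454e-01, -2.12125286e-03],
       [ 7.80016913e-05,  2.17277028e-03, -9.99997636e-01]]), 'wrist_force': array([-0.72529988,  0.27907875,  0.05173534]), 'moment': array([ 0.04577512, -0.0136511 ,  0.04350319]), 'gripper_force': 0.0, 'gripper_width': 0.9988109253206701}
scene 499.98283659114975 316.1404775289239 238.2631565652165 [[ 0.65416128  0.75613287 -0.01833331 -0.38395112]
 [-0.52445976  0.47093028  0.7093424   0.23194397]
 [ 0.54499081 -0.45440924  0.70462561 -1.54806955]
 [ 0.          0.          0.          1.        ]] ['img', 'fx', '
[... 665 characters left out ...]
457899 ]
 [-0.04774916  0.01409576  0.99875989 -1.26203836]
 [ 0.          0.          0.          1.        ]] ['img', 'fx', 'fy', 'cx', 'cy', 'world_to_cam']
unit [(array([308.8, 247.3]), 0.59), (array([430.5, 254. ]), 0.27)]
shaft [(array([307.9, 245.8]), 0.65), (array([422.3, 162. ]), 0.44)]
handle [(array([336. , 156.9]), 0.6), (array([298.6, 221.9]), 0.47), (array([463.1, 206.4]), 0.19)]
collar [(array([469.4, 273.6]), 0.75), (array([437.1, 235.2]), 0.75), (array([397.6, 260.4]), 0.47), (array([435.6, 264.4]), 0.46)]
screw [(array([431.4, 254.1]), 0.71), (array([403.2, 270.2]), 0.6), (array([434.9, 221.7]), 0.54), (array([475.6, 282. ]), 0.44)]
brass_ring [(array([208. , 262.3]), 0.7)]
```

View pics/top0.png

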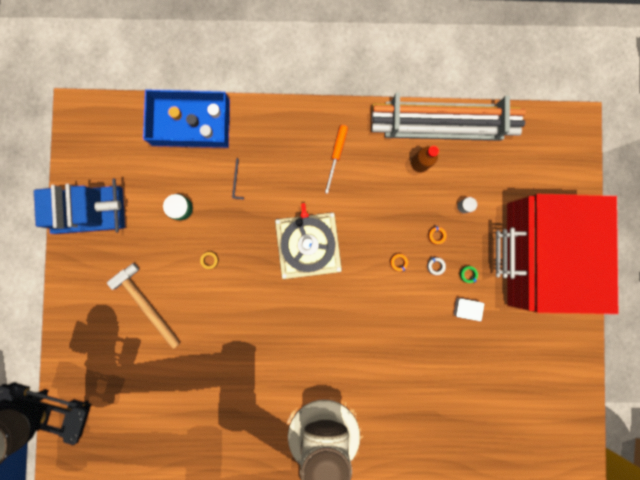

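View pics/scene0.png

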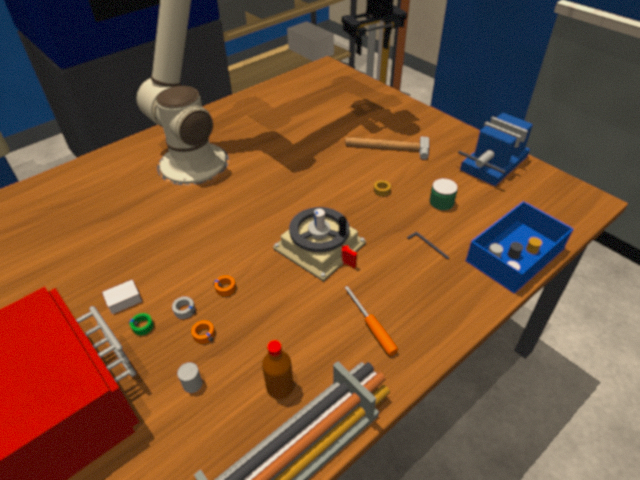

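The steel collar is the grey ring at top (437,266) / scene (183,307). The look-alikes are orange at top (438,235) and (400,262) and green at (470,274). The unit is at (308,245), with the pointer at (304,210) and the handle near (300,222), close to the pointer.

```bash
cat > h.py <<'E'
from station import *
import cv2,numpy as np
def ray(d,p,pose=None):
    p=np.array(p,float)
    v=np.array([(p[0]-d["cx"])/d["fx"],-(p[1]-d["cy"])/d["fy"],-1.])
    if "world_to_cam" in d: M=np.linalg.inv(d["world_to_cam"])
    else:
        T=np.eye(4);T[:3,:3]=pose["ee_rot"];T[:3,3]=pose["tcp_pos"];M=T@d["mount"]
    return M[:3,3],M[:3,:3]@v/np.linalg.norm(v)
def tri(rays):
    A=np.zeros((3,3));b=np.zeros(3)
    for o,v in rays:
        P=np.eye(3)-np.outer(v,v);A+=P;b+=P@o
    x=np.linalg.solve(A,b)
    return x,max(np.linalg.norm((np.eye(3)-np.outer(v,v))@(x-o)) for o,v in rays)
def atz(r,z):
    o,v=r;return o+v*(z-o[2])/v[2]
def near(l,p,r=12):
    l=[q for q in l if np.hypot(*(np.array(q["point"])-p))<r]
    return l[0]["point"] if l else None
def look(name):
    s=sense();d=capture("wrist");cv2.imwrite(f"pics/{name}.png",d["img"][:,:,::-1]);return s,d
E
python3 - <<'E'
from h import *
S=capture("scene");T=capture("top")
g={"unit":((322,250),(309,247)),"shaft":((320,222),(308,246)),"handle":((342,231),(299,222)),"collar":((183,309),(437,266)),"screw":((183,309),(437,266))}
for l,(a,b) in g.items():
    pa=near(landmark_of("scene",l),a,20);pb=near(landmark_of("top",l),b,20)
    print(l,pa,pb, tri([ray(S,pa),ray(T,pb)]) if pa is not None and pb is not None else "")
# red pointer
for n,d,a in(("s",S,(350,257)),("t",T,(304,210))):
    im=d["img"].astype(int);m=(im[...,0]>150)&(im[...,1]<60)&(im[...,2]<60)
    ys,xs=np.nonzero(m);k=(abs(xs-a[0])<20)&(abs(ys-a[1])<20);print(n,xs[k].mean(),ys[k].mean(),k.sum(), atz(ray(d,(xs[k].mean(),ys[k].mean())),0.04))
a=cv2.resize(T["img"][190:300,265:485],None,fx=3.6,fy=3.6,interpolation=2);cv2.imwrite("pics/crop0.png",a[:,:,::-1])
E
```

```text
unit [322.6, 246.5] [309.1, 249.3] (array([ 0.52818822,  0.05985082, -0.00688662]), np.float64(0.009755852574021543))
shaft [318.8, 227.4] [310.7, 242.4] (array([0.53940025, 0.04912574, 0.07648907]), np.float64(0.001859809969605452))
handle [341.5, 232.0] [300.3, 223.6] (array([0.58943205, 0.07821692, 0.07798725]), np.float64(0.001900650912638655))
collar [184.9, 312.5] [434.2, 264.8] (array([ 0.48468717, -0.30865408, -0.00364529]), np.float64(0.0006490471313693142))
screw [195.4, 309.1] [431.7, 255.8] (array([ 0.51075986, -0.29314579,  0.02127643]), np.float64(0.001017936924836253))
s 348.4342105263158 250.0921052631579 76 [0.61986536 0.07642126 0.04      ]
t 303.2641509433962 211.43396226415095 53 [0.62557048 0.07042615 0.04      ]
```

View pics/crop0.png

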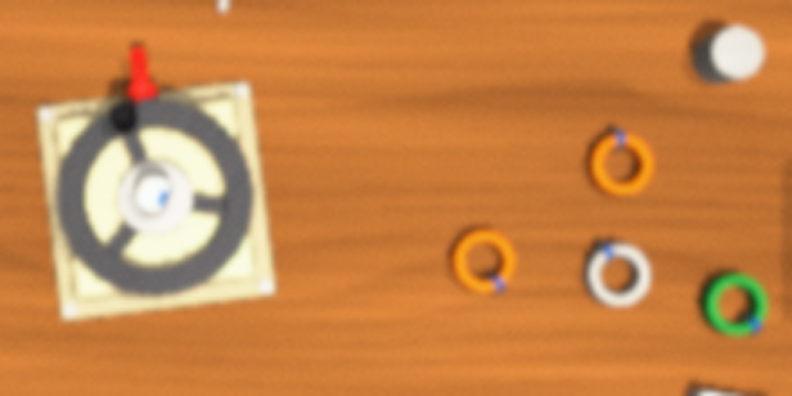

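The grey steel collar at crop (619,274) has a clear blue mark and dark screw at its upper left, at about 27° world yaw, so it is the one meant. The flat currently faces roughly −y. Next I move above the unit.

Request:
{"method": "step_arm", "body": {
  "linear": [
    [42, 37, -3],
    [42, 37, -3],
    [42, 37, -3],
    [42, 37, -3],
    [42, 37, -3],
    [42, 37, -3],
    [42, 37, -3],
    [42, 37, -3],
    [42, 37, -3],
    [42, 37, -3]
  ],
  "delta_rot": [
    [0, 0, 0],
    [0, 0, 0],
    [0, 0, 0],
    [0, 0, 0],
    [0, 0, 0],
    [0, 0, 0],
    [0, 0, 0],
    [0, 0, 0],
    [0, 0, 0],
    [0, 0, 0]
  ],
  "grip": [50, 50, 50, 50, 50, 50, 50, 50, 50, 50]
}}

```text
time_s: 2.55
tcp_pos: [0.4718, 0.1384, 0.2531]
ee_rot: [[0.967, -0.254, 0.001], [-0.254, -0.967, 0.001], [0.001, -0.001, -1.0]]
wrist_force: [-0.1, 0.6, -0.5]
gripper_width: 0.576
gripper_force: 0.0
```

Request:
{"method": "step_arm", "body": {
  "linear": [
    [42, 37, -3],
    [42, 37, -3],
    [0, 0, 0],
    [0, 0, 0],
    [0, 0, 0],
    [0, 0, 0],
    [0, 0, 0],
    [0, 0, 0],
    [0, 0, 0],
    [0, 0, 0]
  ],
  "delta_rot": [
    [0, 0, 0],
    [0, 0, 0],
    [0, 0, 0.17],
    [0, 0, 0.17],
    [0, 0, 0.17],
    [0, 0, 0.17],
    [0, 0, 0.17],
    [0, 0, 0.17],
    [0, 0, 0.17],
    [0, 0, 0]
  ],
  "grip": [50, 50, 50, 50, 50, 50, 50, 50, 50, 50]
}}

```text
time_s: 3.8
tcp_pos: [0.5334, 0.047, 0.2586]
ee_rot: [[0.126, -0.992, 0.0], [-0.992, -0.126, 0.0], [-0.0, -0.0, -1.0]]
wrist_force: [-0.0, -0.1, 0.7]
gripper_width: 0.571
gripper_force: 0.0
```

Run:
```python
from h import *
s,d=look("w1");print(s["time_s"],s["tcp_pos"],s["ee_rot"],s["joints"],s["gripper_width"]);print(d["mount"],d["fx"],d["cx"],d["cy"])
for l in("unit","shaft","handle"):
    print(l,[(r["point"],round(r["score"],2),atz(ray(d,r["point"],s),{"unit":0,"shaft":.07,"handle":.071}[l])) for r in landmark_of("wrist",l)])
```

```text
3.8 [0.53338898 0.04704449 0.25859644] [[ 1.25656527e-01 -9.92073803e-01  7.69904279e-05]
 [-9.92073805e-01 -1.25656523e-01  5.60051723e-05]
 [-4.58869148e-05 -8.34176022e-05 -9.99999995e-01]] [ 2.24032714e+01  1.18690840e+01 -8.72419239e+00 -1.37324208e-03
 -6.94014224e+01 -1.51841174e+01] 0.5712226652116768
[[-2.56810761e-05  9.69361287e-01  2.45639357e-01  6.79003169e-02]
 [ 9.99999964e-01  9.03796892e-05 -2.52115530e-04 -5.59180016e-04]
 [-2.66591844e-04  2.45639342e-01 -9.69361255e-01 -1.62596465e-01]
 [ 0.00000000e+00  0.00000000e+00  0.00000000e+00  1.00000000e+00]] 369.87452044285095 323.8693034018744 237.46429592764483
unit [([321.8, 211.5], 0.67, array([0.53522895, 0.05526867, 0.        ]))]
shaft [([327.7, 223.7], 0.94, array([0.52926041, 0.05390381, 0.07      ]))]
handle [([264.1, 237.6], 0.82, array([0.58915105, 0.07525609, 0.071     ]))]
```

View pics/w1.png

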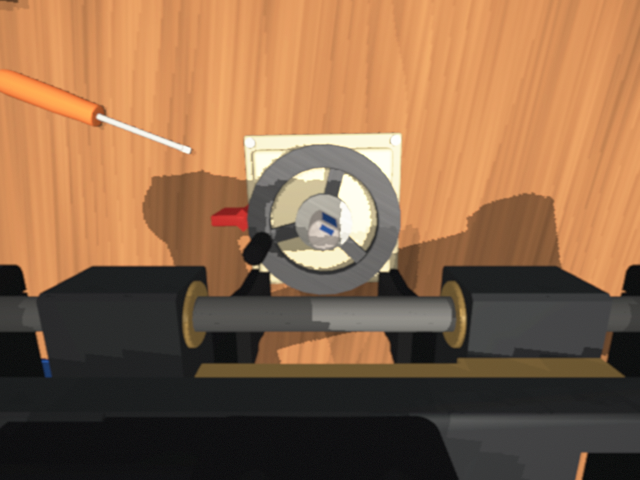

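The wrist view shows the wheel centre near (325,221), the handle at (258,248), the pointer at (230,217) and the blue flat facing the lower right. Next I fit the wheel circle and housing for a more accurate axis and pointer yaw.

Run:
```python
from h import *
s,d=look("w2");im=d["img"].astype(int)
hsv=cv2.cvtColor(d["img"],cv2.COLOR_RGB2HSV)
# project pixels to z=.07 plane, take outer wheel edge: grey low-sat pixels near center
m=((hsv[...,1]<60)&(hsv[...,2]<130)).astype(np.uint8)
m[:,:]*=1; roi=np.zeros_like(m);cv2.circle(roi,(325,220),82,1,-1);m&=roi
m=cv2.morphologyEx(m,cv2.MORPH_CLOSE,np.ones((3,3)))
ys,xs=np.nonzero(m)
P=np.array([atz(ray(d,(x,y),s),.07)[:2] for x,y in zip(xs,ys)])
c=np.array([.534,.052])
for _ in range(8):
    a=np.arctan2(*(P-c).T[::-1]);r=np.linalg.norm(P-c,axis=1)
    E=[]
    for b in np.arange(-np.pi,np.pi,.1):
        k=(abs(a-b-.05)<.05)&(r<.08)
        if k.sum()>3: i=np.nonzero(k)[0];E.append(P[i[r[i].argmax()]])
    E=np.array(E);sol=np.linalg.lstsq(np.c_[2*E,np.ones(len(E))],(E**2).sum(1),rcond=None)[0]
    c=sol[:2]
print("wheel c",c,"R",np.sqrt(sol[2]+c@c),len(E))
R=(im[...,0]>150)&(im[...,1]<70)&(im[...,2]<70);R[:,:180]=0;R[:,300:]=0
ys,xs=np.nonzero(R);print("red",xs.mean(),ys.mean(),len(xs),xs.min(),xs.max(),ys.min(),ys.max())
p=atz(ray(d,(xs.mean(),ys.mean()),s),.04)[:2];print("pointer ang",np.degrees(np.arctan2(*(p-c)[::-1])),np.linalg.norm(p-c))
# housing edges
u=silhouettes("wrist","unit")[0]["mask"].astype(np.uint8)
cr=(hsv[...,1]<90)&(hsv[...,2]>150);cr&=(u>0);
ed=cv2.Canny(cv2.cvtColor(d["img"],cv2.COLOR_RGB2GRAY),60,150)
for z in(.0,.048):
  for l in cv2.HoughLinesP(ed[125:270,235:410],1,np.pi/720,25,minLineLength=45,maxLineGap=5)[:,0]:
    q=[atz(ray(d,(l[i]+235,l[i+1]+125),s),z)[:2] for i in(0,2)]
    print(z,l+[235,125,235,125],np.degrees(np.arctan2(*(q[1]-q[0])[::-1]))%90)
h=landmark_of("wrist","handle")
for zz in(.071,):print([atz(ray(d,r["point"],s),zz)-np.r_[c,0] for r in h])
hm=silhouettes("wrist","handle")[0]["mask"];ys,xs=np.nonzero(hm);print(xs.min(),xs.max(),ys.min(),ys.max(),xs.mean(),ys.mean())
q=atz(ray(d,(xs.mean(),ys.mean()),s),.097)[:2]-c;print("handle rel",q,np.linalg.norm(q),np.degrees(np.arctan2(q[1],q[0])))
```

```text
wheel c [0.53457024 0.05762249] R 0.07460907041665428 63
red 231.07725321888412 219.8862660944206 466 211 247 209 230
pointer ang 6.797753103553026 0.09550311932104888
0.0 [245 136 308 135] 8.08009797283546
0.0 [309 134 365 134] 7.203662047458579
0.0 [244 137 248 204] 7.708038355183788
0.048 [245 136 308 135] 8.08009797283546
0.048 [309 134 365 134] 7.203662047458579
0.048 [244 137 248 204] 7.708038355183717
[array([0.05526509, 0.01935194, 0.071     ])]
242 270 232 265 256.24344023323613 248.5991253644315
handle rel [0.05737119 0.02176095] 0.06135953357089802 20.771785370567116
```

Axis (0.5346, 0.0576), pointer yaw about 7.3°, handle about (0.5926, 0.0793), spindle start about −2.1 rad. Now I grasp the handle.

Request:
{"method": "step_arm", "body": {
  "linear": [
    [-12, -31, 0],
    [-12.6, -31.8, 0],
    [0, 0, 45],
    [0, 0, 45],
    [0, 0, 0],
    [0, 0, 42],
    [0, 0, 40],
    [0, 0, 0]
  ],
  "delta_rot": [
    [0, 0, 0],
    [0, 0, 0],
    [0, 0, 0],
    [0, 0, 0],
    [0, 0, 0],
    [0, 0, 0],
    [0, 0, 0],
    [0, 0, 0]
  ],
  "grip": [46, 46, 46, 46, 46, 46, 46, 46]
}}

```text
time_s: 5.2
tcp_pos: [0.592, 0.0788, 0.0858]
ee_rot: [[0.124, -0.992, -0.003], [-0.992, -0.124, -0.002], [0.001, 0.004, -1.0]]
wrist_force: [-0.2, 0.3, 1.4]
gripper_width: 0.531
gripper_force: 0.0
```

Request:
{"method": "step_arm", "body": {
  "linear": [
    [0, 0, 0],
    [0, 0, 0],
    [0, 0, 0],
    [0, 0, 0],
    [0, 0, 0]
  ],
  "delta_rot": [
    [0, 0, 0],
    [0, 0, 0],
    [0, 0, 0],
    [0, 0, 0],
    [0, 0, 0]
  ],
  "grip": [12, 12, 12, 12, 12]
}}

```text
time_s: 5.82
tcp_pos: [0.5908, 0.0783, 0.0876]
ee_rot: [[0.124, -0.992, -0.004], [-0.992, -0.124, -0.002], [0.001, 0.004, -1.0]]
wrist_force: [-5.7, -1.0, 6.6]
gripper_width: 0.221
gripper_force: 30.0
```

```bash
cat > circ.py <<'E'
import numpy as np,sys
cx,cy,a0,a1,n,px,py=map(float,sys.argv[1:]);n=int(n)
R=np.array([[.1245,-.9922],[-.9922,-.1245]])
p=np.array([px,py]);out=[]
for a in np.linspace(a0,a1,n+1)[1:]:
    q=np.array([cx,cy])+.062*np.array([np.cos(np.radians(a)),np.sin(np.radians(a))])
    d=np.round(R@(q-p)*1000,1);p=p+R.T@d/1000;out.append([*map(float,d),0])
print(out,"end",p)
E
python3 circ.py .5332 .0571 20.7 155.7 10 .5926 .0793
```

```text
[[-13.6, 6.5, 0], [-12.1, 8.1, 0], [-9.9, 10.7, 0], [-7.1, 12.7, 0], [-3.9, 14.1, 0], [-0.6, 14.5, 0], [2.9, 14.3, 0], [6.1, 13.2, 0], [9.0, 11.5, 0], [11.5, 9.0, 0]] end [0.47669023 0.08259424]
```

Request:
{"method": "step_arm", "body": {
  "linear": [
    [-13.6, 6.5, 0],
    [-12.1, 8.1, 0],
    [-9.9, 10.7, 0],
    [-7.1, 12.7, 0],
    [-3.9, 14.1, 0]
  ],
  "delta_rot": [
    [0, 0, 0],
    [0, 0, 0],
    [0, 0, 0],
    [0, 0, 0],
    [0, 0, 0]
  ],
  "grip": [12, 12, 12, 12, 12]
}}

```text
time_s: 6.45
tcp_pos: [0.5351, 0.1186, 0.0876]
ee_rot: [[0.125, -0.992, 0.001], [-0.992, -0.125, -0.002], [0.002, -0.001, -1.0]]
wrist_force: [1.5, -8.2, 5.0]
gripper_width: 0.221
gripper_force: 30.0
```

Request:
{"method": "step_arm", "body": {
  "linear": [
    [-0.6, 14.5, 0],
    [2.9, 14.3, 0],
    [6.1, 13.2, 0],
    [9.0, 11.5, 0],
    [11.5, 9.0, 0]
  ],
  "delta_rot": [
    [0, 0, 0],
    [0, 0, 0],
    [0, 0, 0],
    [0, 0, 0],
    [0, 0, 0]
  ],
  "grip": [12, 12, 12, 12, 12]
}}

```text
time_s: 7.08
tcp_pos: [0.4769, 0.0834, 0.0875]
ee_rot: [[0.124, -0.992, 0.002], [-0.992, -0.124, 0.002], [-0.002, -0.002, -1.0]]
wrist_force: [1.7, 1.1, 5.0]
gripper_width: 0.216
gripper_force: 30.0
```

```bash
python3 circ.py .5332 .0565 155.7 294.2 10 .4767 .0826;python3 circ.py .5332 .0565 294.2 432.7 10 .5586 -.00005
```

```text
[[14.2, 6.3, 0], [14.7, 2.8, 0], [14.9, -0.9, 0], [14.3, -4.3, 0], [12.8, -7.7, 0], [10.7, -10.5, 0], [7.7, -12.8, 0], [4.6, -14.3, 0], [0.9, -14.9, 0], [-2.6, -14.7, 0]] end [ 5.586251e-01 -4.134000e-05]
[[-6.1, -13.7, 0], [-9.1, -11.8, 0], [-11.8, -9.3, 0], [-13.6, -6.2, 0], [-14.7, -2.7, 0], [-14.9, 0.8, 0], [-14.3, 4.4, 0], [-12.8, 7.7, 0], [-10.6, 10.5, 0], [-7.8, 12.8, 0]] end [0.55163685 0.11568129]
```

Request:
{"method": "step_arm", "body": {
  "linear": [
    [14.2, 6.3, 0],
    [14.7, 2.8, 0],
    [14.9, -0.9, 0],
    [14.3, -4.3, 0],
    [12.8, -7.7, 0],
    [10.7, -10.5, 0],
    [7.7, -12.8, 0],
    [4.6, -14.3, 0],
    [0.9, -14.9, 0],
    [-2.6, -14.7, 0]
  ],
  "delta_rot": [
    [0, 0, 0],
    [0, 0, 0],
    [0, 0, 0],
    [0, 0, 0],
    [0, 0, 0],
    [0, 0, 0],
    [0, 0, 0],
    [0, 0, 0],
    [0, 0, 0],
    [0, 0, 0]
  ],
  "grip": [12, 12, 12, 12, 12, 12, 12, 12, 12, 12]
}}

```text
time_s: 8.32
tcp_pos: [0.5587, -0.0, 0.0875]
ee_rot: [[0.123, -0.992, 0.0], [-0.992, -0.123, 0.001], [-0.0, -0.0, -1.0]]
wrist_force: [-3.2, 4.3, 10.2]
gripper_width: 0.223
gripper_force: 30.0
```

Request:
{"method": "step_arm", "body": {
  "linear": [
    [-6.1, -13.7, 0],
    [-9.1, -11.8, 0],
    [-11.8, -9.3, 0],
    [-13.6, -6.2, 0],
    [-14.7, -2.7, 0],
    [-14.9, 0.8, 0],
    [-14.3, 4.4, 0],
    [-12.8, 7.7, 0],
    [-10.6, 10.5, 0],
    [-7.8, 12.8, 0]
  ],
  "delta_rot": [
    [0, 0, 0],
    [0, 0, 0],
    [0, 0, 0],
    [0, 0, 0],
    [0, 0, 0],
    [0, 0, 0],
    [0, 0, 0],
    [0, 0, 0],
    [0, 0, 0],
    [0, 0, 0]
  ],
  "grip": [12, 12, 12, 12, 12, 12, 12, 12, 12, 12]
}}

```text
time_s: 9.57
tcp_pos: [0.5516, 0.1155, 0.0875]
ee_rot: [[0.124, -0.992, 0.001], [-0.992, -0.124, -0.0], [0.001, -0.001, -1.0]]
wrist_force: [0.5, -4.3, 7.6]
gripper_width: 0.22
gripper_force: 30.0
```

```bash
python3 circ.py .5332 .0565 432.7 502 5 .5516 .1157
```

```text
[[-4.5, 14.2, 0], [-1.0, 15.0, 0], [2.7, 14.7, 0], [6.1, 13.6, 0], [9.2, 11.9, 0]] end [0.48429757 0.0946572 ]
```

Request:
{"method": "step_arm", "body": {
  "linear": [
    [-4.5, 14.2, 0],
    [-1.0, 15.0, 0],
    [2.7, 14.7, 0],
    [6.1, 13.6, 0],
    [9.2, 11.9, 0],
    [0, 0, 0],
    [0, 0, 0]
  ],
  "delta_rot": [
    [0, 0, 0],
    [0, 0, 0],
    [0, 0, 0],
    [0, 0, 0],
    [0, 0, 0],
    [0, 0, 0],
    [0, 0, 0]
  ],
  "grip": [12, 12, 12, 12, 12, 12, 12]
}}

```text
time_s: 10.45
tcp_pos: [0.484, 0.0948, 0.0875]
ee_rot: [[0.124, -0.992, 0.0], [-0.992, -0.124, 0.001], [-0.001, -0.0, -1.0]]
wrist_force: [-1.6, -0.0, 9.1]
gripper_width: 0.221
gripper_force: 30.0
```

Request:
{"method": "step_arm", "body": {
  "linear": [
    [0, 0, 0],
    [0, 0, 0],
    [0, 0, -45],
    [0, 0, -45],
    [0, 0, -45],
    [0, 0, -30],
    [30, -10, 0],
    [0, 0, 0]
  ],
  "delta_rot": [
    [0, 0, 0],
    [0, 0, 0],
    [0, 0, 0],
    [0, 0, 0],
    [0, 0, 0],
    [0, 0, 0],
    [0, 0, 0],
    [0, 0, 0]
  ],
  "grip": [46, 46, 46, 50, 60, 60, 60, 60]
}}

```text
time_s: 11.45
tcp_pos: [0.4979, 0.0653, 0.2509]
ee_rot: [[0.121, -0.993, -0.001], [-0.993, -0.121, 0.0], [-0.0, 0.001, -1.0]]
wrist_force: [0.4, -0.2, -0.6]
gripper_width: 0.684
gripper_force: 0.0
```

Run:
```python
from h import *
s,d=look("w3");print(s["time_s"],s["tcp_pos"],s["ee_rot"],s["gripper_width"])
for l,z in(("unit",0),("shaft",.07),("handle",.071)):
    print(l,[(r["point"],round(r["score"],2),atz(ray(d,r["point"],s),z)) for r in landmark_of("wrist",l)])
cv2.imwrite("pics/w3c.png",cv2.resize(d["img"][100:300,190:450],None,fx=3,fy=3,interpolation=2)[:,:,::-1])
```

```text
11.45 [0.49790661 0.06527931 0.25094973] [[ 1.21404148e-01 -9.92602417e-01 -1.21406314e-03]
 [-9.92603085e-01 -1.21404523e-01  2.40508236e-04]
 [-3.86121813e-04  1.17588412e-03 -9.99999234e-01]] 0.6841833786870298
unit [([291.0, 195.4], 0.59, array([0.53605421, 0.05819318, 0.        ]))]
shaft [([289.4, 203.0], 0.85, array([0.53189517, 0.05526939, 0.07      ]))]
handle [([332.5, 248.0], 0.59, array([0.48634928, 0.09352509, 0.071     ]))]
```

View pics/w3c.png

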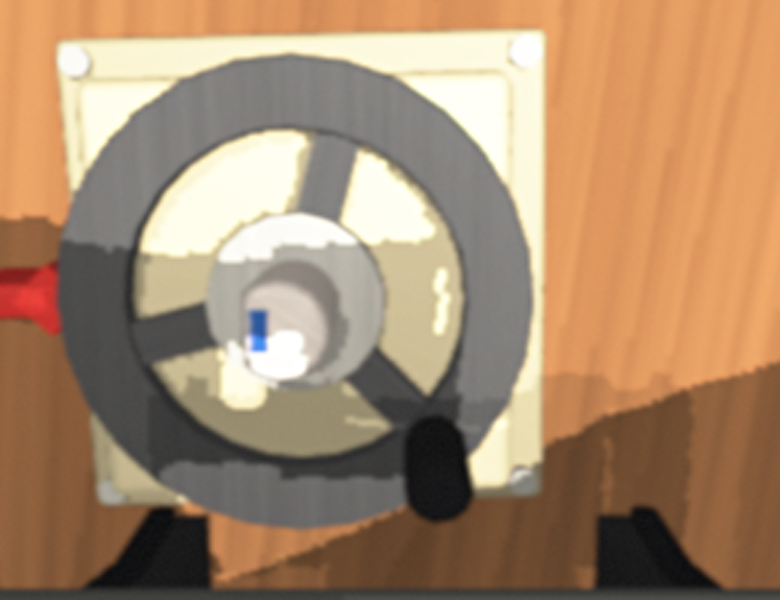

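The blue mark on the shaft's end at crop (258,330) faces the red pointer on the left, and the handle is at (438,468). Now I pinch the shaft.

Request:
{"method": "step_arm", "body": {
  "linear": [
    [13, -32, 0],
    [0, 0, 40],
    [0, 0, 40],
    [0, 0, 0],
    [0, 0, 42],
    [0, 0, 42],
    [0, 0, 0]
  ],
  "delta_rot": [
    [0, 0, 0],
    [0, 0, 0],
    [0, 0, 0],
    [0, 0, 0],
    [0, 0, 0],
    [0, 0, 0],
    [0, 0, 0]
  ],
  "grip": [56, 56, 56, 56, 56, 56, 56]
}}

```text
time_s: 12.52
tcp_pos: [0.5304, 0.057, 0.0866]
ee_rot: [[0.124, -0.992, -0.004], [-0.992, -0.124, -0.002], [0.001, 0.004, -1.0]]
wrist_force: [1.1, -0.7, 0.8]
gripper_width: 0.649
gripper_force: 0.0
```

Request:
{"method": "step_arm", "body": {
  "linear": [
    [0, 0, 0],
    [0, 0, 0],
    [0, 0, 0],
    [0, 0, 0],
    [0, 0, 0],
    [0, 0, 0],
    [0, 0, 0],
    [0, 0, 0]
  ],
  "delta_rot": [
    [0, 0, 0],
    [0, 0, 0],
    [0, 0, 0],
    [0, 0, 0],
    [0, 0, 0],
    [0, 0, 0],
    [0, 0, 0],
    [0, 0, 0]
  ],
  "grip": [14, 14, 14, 14, 14, 14, 14, 14]
}}

```text
time_s: 13.52
tcp_pos: [0.5308, 0.057, 0.0882]
ee_rot: [[0.124, -0.992, -0.001], [-0.992, -0.124, -0.0], [0.0, 0.001, -1.0]]
wrist_force: [-4.4, -0.7, 4.8]
gripper_width: 0.266
gripper_force: 30.0
```

Run:
```python
from h import *
s=sense();print(s)
```

```text
{'time_s': 13.525, 'joints': array([ 2.35485434e+01,  2.13344425e+01, -2.25029359e+01, -8.38973837e-03,
       -4.62377836e+01, -1.64365639e+01]), 'joint_velocities': array([-0.03105964,  0.01902552, -0.00758891, -0.02130107, -0.01446228,
       -0.03702103]), 'effort': array([ -0.58886854, -31.45727634,  14.71367598,   3.47190008,
         0.99480841,   0.03872404]), 'tcp_pos': array([0.53076055, 0.05703474, 0.08816578]), 'ee_rot': array([[ 1.23708550e-01, -9.92317814e-01, -1.24482313e-03],
       [-9.92318559e-01, -1.23708107e-01, -4.27158941e-04],
       [ 2.69882713e-04,  1.28810431e-03, -9.99999134e-01]]), 'wrist_force': array([-4.39428334, -0.65026646,  4.77476366]), 'moment': array([ 0.29199192,  1.12551326, -0.05824142]), 'gripper_force': 29.99120123632565, 'gripper_width': 0.26636213137914644}
```

Pinched at 24 mm across the flat. Now I release, rise and go above the collar.

Request:
{"method": "step_arm", "body": {
  "linear": [
    [0, 0, 0],
    [0, 0, 0],
    [0, 0, -50],
    [0, 0, -50],
    [0, 0, -50],
    [51, 13, -10],
    [51, 13, 0],
    [51, 13, 0],
    [51, 13, 0],
    [51, 13, 0]
  ],
  "delta_rot": [
    [0, 0, 0],
    [0, 0, 0],
    [0, 0, 0],
    [0, 0, 0],
    [0, 0, 0],
    [0, 0, 0],
    [0, 0, 0],
    [0, 0, 0],
    [0, 0, 0],
    [0, 0, 0]
  ],
  "grip": [56, 56, 56, 60, 62, 62, 62, 62, 62, 62]
}}

```text
time_s: 14.78
tcp_pos: [0.4983, -0.2056, 0.2475]
ee_rot: [[0.124, -0.992, 0.001], [-0.992, -0.124, -0.0], [0.0, -0.001, -1.0]]
wrist_force: [0.1, 0.5, 0.3]
gripper_width: 0.71
gripper_force: 0.0
```

Request:
{"method": "step_arm", "body": {
  "linear": [
    [51, 13, 0],
    [51, 13, 0],
    [0, 0, 0],
    [0, 0, 0],
    [0, 0, 0],
    [0, 0, 0],
    [0, 0, 0],
    [0, 0, 0],
    [0, 0, 0],
    [0, 0, 0]
  ],
  "delta_rot": [
    [0, 0, 0],
    [0, 0, 0],
    [0, 0, 0.175],
    [0, 0, 0.175],
    [0, 0, 0.175],
    [0, 0, 0.175],
    [0, 0, 0.175],
    [0, 0, 0.175],
    [0, 0, 0.17],
    [0, 0, 0]
  ],
  "grip": [62, 62, 62, 62, 62, 62, 62, 62, 62, 62]
}}

```text
time_s: 16.02
tcp_pos: [0.4854, -0.3084, 0.2473]
ee_rot: [[-0.889, -0.459, -0.0], [-0.459, 0.889, 0.0], [0.0, 0.0, -1.0]]
wrist_force: [-0.6, 0.1, 0.1]
gripper_width: 0.711
gripper_force: 0.0
```

Run:
```python
from h import *
s,d=look("w4");print(s["time_s"],s["tcp_pos"],s["ee_rot"],s["gripper_width"])
for l,z in(("collar",0),("screw",.011)):
    print(l,[(r["point"],round(r["score"],2),np.round(atz(ray(d,r["point"],s),z),4)) for r in landmark_of("wrist",l)])
```

```text
16.025 [ 0.48538751 -0.30841595  0.24726026] [[-8.88515184e-01 -4.58847202e-01 -1.15542767e-04]
 [-4.58847207e-01  8.88515189e-01  1.48119950e-05]
 [ 9.58650608e-05  6.61771583e-05 -9.99999993e-01]] 0.7113374978455193
collar [([323.8, 202.7], 0.96, array([ 0.4835, -0.311 ,  0.    ])), ([289.7, 269.3], 0.78, array([ 0.5715, -0.3104,  0.    ])), ([256.0, 140.9], 0.76, array([ 0.4576, -0.4062,  0.    ]))]
screw [([277.2, 292.4], 0.95, array([ 0.5996, -0.3117,  0.011 ])), ([248.0, 116.9], 0.66, array([ 0.4388, -0.4217,  0.011 ])), ([324.3, 229.2], 0.59, array([ 0.508 , -0.2977,  0.011 ])), ([405.3, 228.2], 0.57, array([ 0.4659, -0.2187,  0.011 ]))]
```

View pics/w4.png

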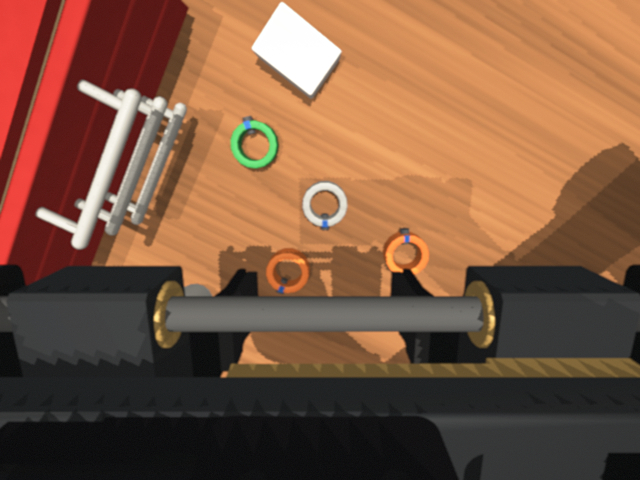

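The steel collar is at (325,204) with its screw at (324,229), pointing along tool −x. The grip is aligned to within about 1°. I'll refine the centre once, then grasp.

Run:
```python
from h import *
s,d=look("w5")
hsv=cv2.cvtColor(d["img"],cv2.COLOR_RGB2HSV)
m=((hsv[...,1]<70)&(hsv[...,2]>110)).astype(np.uint8);roi=np.zeros_like(m);cv2.circle(roi,(325,204),30,1,-1);m&=roi
cs,_=cv2.findContours(m,cv2.RETR_EXTERNAL,cv2.CHAIN_APPROX_NONE);c=max(cs,key=cv2.contourArea)[:,0]
for z in(.022,.011):
    P=np.array([atz(ray(d,p,s),z)[:2] for p in c])
    (x,y),r=cv2.minEnclosingCircle((P*1000).astype(np.float32))
    w=np.ones(len(P))
    for _ in range(10):
        A=np.c_[2*P,np.ones(len(P))]*w[:,None];so=np.linalg.lstsq(A,(P**2).sum(1)*w,rcond=None)[0]
        R=np.sqrt(so[2]+so[:2]@so[:2]);w=1*(abs(np.linalg.norm(P-so[:2],axis=1)-R)<.0015)
    print(z,so[:2],R,w.sum(),len(P),x,y,r)
b=(hsv[...,0]>105)&(hsv[...,0]<130)&(hsv[...,1]>90)&(roi>0);ys,xs=np.nonzero(b)
print("blue",xs.mean(),ys.mean(),len(xs));q=atz(ray(d,(xs.mean(),ys.mean()),s),.022)[:2];print(q)
```

```text
0.022 [ 0.48138448 -0.31143836] 0.023558323364913376 123 136 481.26055908203125 -311.3580017089844 24.46858024597168
0.011 [ 0.48296176 -0.31061657] 0.024239139197373614 122 136 482.8153076171875 -310.5483703613281 25.16221046447754
blue 324.42857142857144 224.02857142857144 35
[ 0.50062077 -0.3013303 ]
```

Request:
{"method": "step_arm", "body": {
  "linear": [
    [4.5, -1, 50],
    [0, 0, 50],
    [0, 0, 50],
    [0, 0, 45],
    [0, 0, 30],
    [0, 0, 16],
    [0, 0, 0]
  ],
  "delta_rot": [
    [0, 0, 0],
    [0, 0, 0],
    [0, 0, 0],
    [0, 0, 0],
    [0, 0, 0],
    [0, 0, 0],
    [0, 0, 0]
  ],
  "grip": [62, 62, 62, 62, 62, 62, 62]
}}

```text
time_s: 17.1
tcp_pos: [0.4815, -0.3112, 0.0059]
ee_rot: [[-0.889, -0.458, -0.002], [-0.458, 0.889, 0.0], [0.001, 0.001, -1.0]]
wrist_force: [0.4, -0.0, 0.8]
gripper_width: 0.714
gripper_force: 0.0
```

Request:
{"method": "step_arm", "body": {
  "linear": [
    [0, 0, 0],
    [0, 0, 0],
    [0, 0, 0],
    [0, 0, 0],
    [0, 0, 0],
    [0, 0, -30],
    [0, 0, -50],
    [0, 0, -50],
    [0, 0, -30],
    [0, 0, 0]
  ],
  "delta_rot": [
    [0, 0, 0],
    [0, 0, 0],
    [0, 0, 0],
    [0, 0, 0],
    [0, 0, 0],
    [0, 0, 0],
    [0, 0, 0],
    [0, 0, 0],
    [0, 0, 0],
    [0, 0, 0]
  ],
  "grip": [40, 40, 40, 40, 40, 40, 40, 40, 40, 40]
}}

```text
time_s: 18.35
tcp_pos: [0.4831, -0.3118, 0.1691]
ee_rot: [[-0.889, -0.457, 0.006], [-0.457, 0.889, -0.002], [-0.004, -0.005, -1.0]]
wrist_force: [-0.1, 1.1, -1.7]
gripper_width: 0.548
gripper_force: 30.0
```

Run:
```python
from h import *
s,d=look("w6");print(s["time_s"],s["tcp_pos"],s["ee_rot"],s["gripper_width"],s["gripper_force"],s["wrist_force"])
for l in("collar","screw"):
  for c in("wrist","scene","top"):
    if l=="collar" and c!="wrist": capture(c)
    print(l,c,[(r["point"],round(r["score"],2)) for r in landmark_of(c,l)])
```

```text
18.35 [ 0.48308429 -0.31178442  0.169148  ] [[-0.88932379 -0.45723786  0.0060605 ]
 [-0.45725612  0.8893328  -0.00200023]
 [-0.00447522 -0.00455005 -0.99997963]] 0.547620508771397 29.99907821416855 [-0.07743615  1.06050708 -1.65542283]
collar wrist [([243.0, 147.2], 0.83), ([282.1, 296.1], 0.62), ([423.4, 276.1], 0.61)]
collar scene [([167.4, 265.8], 0.84), ([226.0, 290.9], 0.84), ([203.3, 335.7], 0.8), ([141.6, 327.0], 0.68)]
collar top [([398.5, 261.2], 0.57)]
screw wrist [([230.8, 116.9], 0.89), ([424.3, 252.3], 0.87), ([325.8, 350.0], 0.82)]
screw scene [([216.3, 284.3], 0.8), ([212.4, 340.4], 0.78), ([182.2, 263.1], 0.6), ([130.0, 324.1], 0.58)]
screw top [([403.5, 270.5], 0.51)]
```

View pics/w6.png

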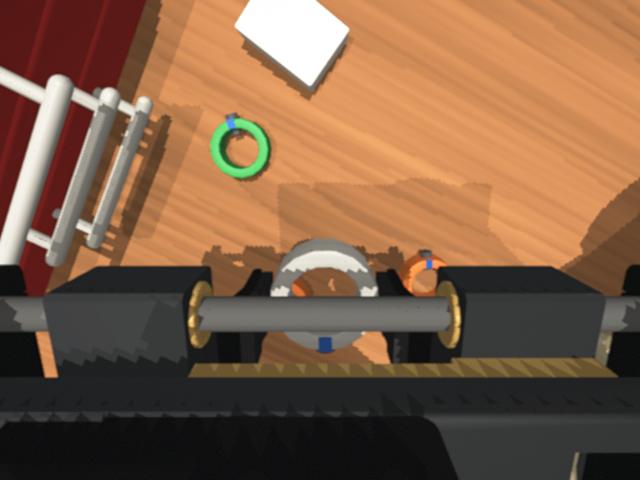

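The collar is held between the fingers at (325,295), with its blue mark at (325,344), facing tool −x. I'll measure its offset in the grip.

Run:
```python
from h import *
s,d=look("w7");im=d["img"]
hsv=cv2.cvtColor(im,cv2.COLOR_RGB2HSV)
M=d["mount"]
def tl(p,z):
    v=M[:3,:3]@np.array([(p[0]-d["cx"])/d["fx"],-(p[1]-d["cy"])/d["fy"],-1.]);return (M[:3,3]+v*(z-M[2,3])/v[2])*1000
b=(hsv[...,0]>105)&(hsv[...,0]<130)&(hsv[...,1]>120);b[:325]=0;b[:,:300]=0;b[:,350:]=0;b[365:]=0
ys,xs=np.nonzero(b);print("blue",xs.mean(),ys.mean(),ys.min(),ys.max(),len(xs),tl((xs.mean(),ys.mean()),-.016),tl((xs.mean(),ys.min()),-.016),tl((xs.mean(),ys.max()),-.016))
for y in list(range(232,290,2))+list(range(330,362,2)): print(y,im[y,326],np.round(tl((326,y),-.016)[0],1),np.round(tl((326,y),.006)[0],1))
```

```text
blue 324.5764705882353 344.55882352941177 338 351 170 [-19.15895123  -0.79381792 -16.        ] [-15.95073006  -0.79523967 -16.        ] [-22.34012285  -0.79240816 -16.        ]
232 [191 128  81] 31.9 26.7
234 [190 127  80] 31.1 25.7
236 [187 126  78] 30.2 24.7
238 [159 126 101] 29.4 23.8
240 [129 127 119] 28.5 22.8
242 [128 125 116] 27.7 21.8
244 [132 129 121] 26.8 20.8
246 [135 132 123] 26.0 19.9
248 [134 131 122] 25.1 18.9
250 [175 172 160] 24.3 17.9
252 [242 240 231] 23.4 16.9
254 [239 236 227] 22.6 15.9
256 [233 230 220] 21.7 14.9
258 [229 226 215] 20.8 13.9
260 [229 225 215] 20.0 12.9
262 [229 225 214] 19.1 11.9
264 [224 221 207] 18.2 10.9
266 [204 194 180] 17.3 9.9
268 [134  96  69] 16.5 8.9
270 [125  85  53] 15.6 7.9
272 [128  87  56] 14.7 6.9
274 [131  88  56] 13.8 5.8
276 [131  88  55] 12.9 4.8
278 [129  88  56] 12.0 3.8
280 [130  88  56] 11.1 2.8
282 [130  87  55] 10.2 1.7
284 [134  90  57] 9.3 0.7
286 [155 103  66] 8.4 -0.3
288 [141  94  59] 7.5 -1.4
330 [89 89 85] -12.1 -23.9
332 [99 98 92] -13.0 -25.0
334 [109 106  99] -14.0 -26.1
336 [106 105 106] -15.0 -27.3
338 [ 33  59 108] -16.0 -28.4
340 [ 31  62 112] -16.9 -29.5
342 [ 32  62 112] -17.9 -30.6
344 [ 31  61 111] -18.9 -31.7
346 [ 32  62 112] -19.9 -32.9
348 [ 32  63 112] -20.9 -34.0
350 [ 31  61 112] -21.8 -35.2
352 [56 59 75] -22.8 -36.3
354 [122  83  56] -23.8 -37.4
356 [129  87  54] -24.8 -38.6
358 [126  85  54] -25.8 -39.7
360 [125  84  54] -26.8 -40.9
```

Request:
{"method": "step_arm", "body": {
  "linear": [
    [-26.6, 38.1, -3],
    [-26.6, 38.1, -3],
    [-26.6, 38.1, -3],
    [-26.6, 38.1, -3],
    [-26.6, 38.1, 0],
    [-26.6, 38.1, 0],
    [-26.6, 38.1, 0],
    [-26.6, 38.1, 0],
    [0, 0, 0],
    [0, 0, 0]
  ],
  "delta_rot": [
    [0, 0, 0],
    [0, 0, 0],
    [0, 0, 0],
    [0, 0, 0],
    [0, 0, 0],
    [0, 0, 0],
    [0, 0, 0.117],
    [0, 0, 0.117],
    [0, 0, 0.117],
    [0, 0, 0]
  ],
  "grip": [40, 40, 40, 40, 40, 40, 40, 40, 40, 40]
}}

```text
time_s: 20.1
tcp_pos: [0.5369, 0.0565, 0.1783]
ee_rot: [[-0.992, -0.126, -0.001], [-0.126, 0.992, -0.0], [0.001, -0.0, -1.0]]
wrist_force: [1.0, -0.1, -2.7]
gripper_width: 0.549
gripper_force: 30.0
```

Run:
```python
from h import *
s,d=look("w8");R=s["ee_rot"];p=s["tcp_pos"];print(s["time_s"],p,R,s["gripper_width"],s["wrist_force"])
P=np.array([[.5908,.0783],[.5351,.1186],[.4769,.0834],[.5587,0],[.5516,.1155],[.484,.0948]])
from scipy.optimize import least_squares as ls
print(ls(lambda c:np.linalg.norm(P-c[:2],axis=1)-c[2],[.533,.057,.062]).x, ls(lambda c:np.linalg.norm(P-c,axis=1)-.062,[.533,.057]).x)
ax=np.array([.5328,.0567])
cen=p[:2]+(R@[.0005,0,.006])[:2]
e=np.r_[ax-cen,0];print("tool shift mm",R.T@e*1000,"yaw -x",np.degrees(np.arctan2(-R[1,0],-R[0,0])))
for l,z in(("shaft",.07),("unit",0),("handle",.071)): print(l,[(r["point"],round(r["score"],2),atz(ray(d,r["point"],s),z)) for r in landmark_of("wrist",l)])
```

```text
20.1 [0.53691304 0.05654203 0.17828897] [[-9.92045371e-01 -1.25879748e-01 -5.20174133e-04]
 [-1.25879638e-01  9.92045493e-01 -2.38294986e-04]
 [ 5.46032917e-04 -1.70920106e-04 -9.99999836e-01]] 0.5487183653210149 [ 0.9865761  -0.07470242 -2.65063217]
[0.53276414 0.05642953 0.06207064] [0.53277659 0.05648217]
tool shift mm [3.55715750e+00 6.75487160e-01 1.82687105e-03] yaw -x 7.231557693560056
shaft [([322.5, 233.7], 0.7, array([0.53657797, 0.05430226, 0.07      ]))]
unit [([317.4, 214.1], 0.69, array([0.53536694, 0.04899308, 0.        ]))]
handle [([387.8, 173.6], 0.71, array([0.48614605, 0.09541801, 0.071     ]))]
```

View pics/w8.png

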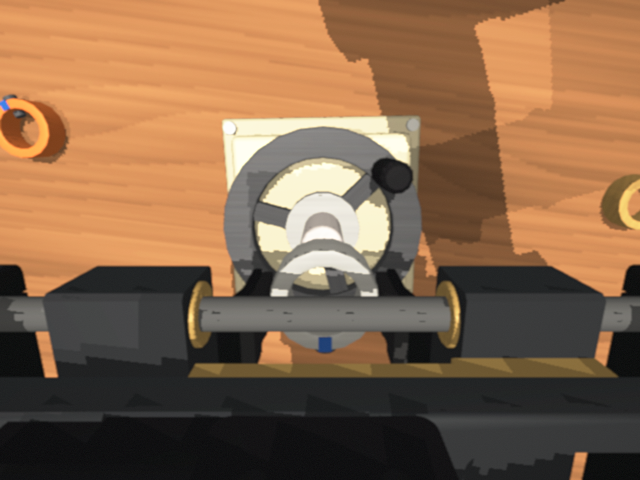

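Request:
{"method": "step_arm", "body": {
  "linear": [
    [3.6, 0.5, 10],
    [0, 0, 15],
    [0, 0, 15],
    [0, 0, 0],
    [0, 0, 0]
  ],
  "delta_rot": [
    [0, 0, 0],
    [0, 0, 0],
    [0, 0, 0],
    [0, 0, 0],
    [0, 0, 0]
  ],
  "grip": [40, 40, 40, 40, 40]
}}

```text
time_s: 20.92
tcp_pos: [0.5337, 0.0561, 0.1385]
ee_rot: [[-0.992, -0.124, 0.0], [-0.124, 0.992, -0.0], [-0.0, -0.0, -1.0]]
wrist_force: [-1.0, 0.3, -2.0]
gripper_width: 0.546
gripper_force: 30.0
```

Run:
```python
from h import *
s,d=look("w9");R=s["ee_rot"];p=s["tcp_pos"];print(s["time_s"],p,s["wrist_force"],s["moment"])
e=np.array([.5328,.0565,0])-p-R@[.0005,0,0];print("tool shift mm",R.T@e*1000)
cv2.imwrite("pics/w9c.png",cv2.resize(d["img"][180:370,200:450],None,fx=3,fy=3,interpolation=2)[:,:,::-1])
```

```text
20.925 [0.5336911  0.05613641 0.13854745] [-1.03463957  0.2564285  -1.9988575 ] [ 0.03001198 -0.17623646  0.03037711]
tool shift mm [  0.36448715   0.512139   138.54715156]
```

View pics/w9c.png

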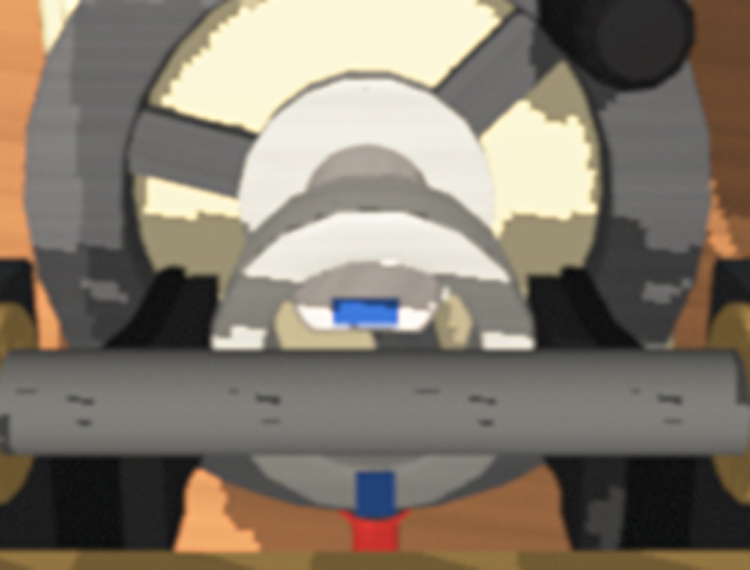

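Through the bore the shaft end with its blue mark (crop 366,310) faces the pointer. The shaft sits about 1 mm to tool −y of the collar centre (crop col 374), so I correct that and lower slowly.

Request:
{"method": "step_arm", "body": {
  "linear": [
    [0.3, -1.0, 0],
    [0, 0, 5],
    [0, 0, 5],
    [0, 0, 4],
    [0, 0, 3],
    [0, 0, 3],
    [0, 0, 3],
    [0, 0, 0]
  ],
  "delta_rot": [
    [0, 0, 0],
    [0, 0, 0],
    [0, 0, 0],
    [0, 0, 0],
    [0, 0, 0],
    [0, 0, 0],
    [0, 0, 0],
    [0, 0, 0]
  ],
  "grip": [40, 40, 40, 40, 40, 40, 40, 40]
}}

```text
time_s: 21.98
tcp_pos: [0.533, 0.055, 0.1153]
ee_rot: [[-0.992, -0.123, -0.001], [-0.123, 0.992, -0.0], [0.001, -0.0, -1.0]]
wrist_force: [-0.8, 0.3, -1.7]
gripper_width: 0.548
gripper_force: 30.0
```

Request:
{"method": "step_arm", "body": {
  "linear": [
    [0, 0, 4],
    [0, 0, 5],
    [0, 0, 5],
    [0, 0, 5],
    [0, 0, 5],
    [0, 0, 4],
    [0, 0, 0],
    [0, 0, 0]
  ],
  "delta_rot": [
    [0, 0, 0],
    [0, 0, 0],
    [0, 0, 0],
    [0, 0, 0],
    [0, 0, 0],
    [0, 0, 0],
    [0, 0, 0],
    [0, 0, 0]
  ],
  "grip": [40, 40, 40, 40, 40, 40, 40, 40]
}}

```text
time_s: 22.98
tcp_pos: [0.5334, 0.0551, 0.0877]
ee_rot: [[-0.992, -0.124, 0.0], [-0.124, 0.992, 0.0], [-0.0, 0.0, -1.0]]
wrist_force: [0.2, 0.1, -2.5]
gripper_width: 0.545
gripper_force: 30.0
```

Fully on with no side force. Now I press the screw lightly on the flat along tool +x.

Request:
{"method": "step_arm", "body": {
  "linear": [
    [1.0, 0, 0],
    [0.6, 0, 0],
    [0, 0, 0],
    [0, 0, 0]
  ],
  "delta_rot": [
    [0, 0, 0],
    [0, 0, 0],
    [0, 0, 0],
    [0, 0, 0]
  ],
  "grip": [40, 40, 40, 40]
}}

```text
time_s: 23.48
tcp_pos: [0.5317, 0.0549, 0.0877]
ee_rot: [[-0.992, -0.124, 0.0], [-0.124, 0.992, 0.0], [-0.0, 0.0, -1.0]]
wrist_force: [0.1, 0.3, -1.1]
gripper_width: 0.549
gripper_force: 30.0
```

Request:
{"method": "step_arm", "body": {
  "linear": [
    [0.7, 0, 0],
    [0, 0, 0],
    [0, 0, 0]
  ],
  "delta_rot": [
    [0, 0, 0],
    [0, 0, 0],
    [0, 0, 0]
  ],
  "grip": [40, 40, 40]
}}

```text
time_s: 23.85
tcp_pos: [0.5316, 0.0549, 0.0877]
ee_rot: [[-0.992, -0.124, 0.002], [-0.124, 0.992, 0.0], [-0.002, 0.0, -1.0]]
wrist_force: [2.5, -0.2, -3.2]
gripper_width: 0.547
gripper_force: 30.0
```

Request:
{"method": "step_arm", "body": {
  "linear": [
    [0.8, 0, 0],
    [0, 0, 0],
    [0, 0, 0],
    [0, 0, 0]
  ],
  "delta_rot": [
    [0, 0, 0],
    [0, 0, 0],
    [0, 0, 0],
    [0, 0, 0]
  ],
  "grip": [40, 40, 40, 40]
}}

```text
time_s: 24.35
tcp_pos: [0.5315, 0.055, 0.0878]
ee_rot: [[-0.992, -0.124, 0.003], [-0.124, 0.992, 0.001], [-0.003, 0.0, -1.0]]
wrist_force: [5.8, -1.2, -3.9]
gripper_width: 0.541
gripper_force: 30.0
```

Run:
```python
from h import *
f=[]
for c in("wrist","wrist","scene"):
    s=sense();f.append(np.round(s["wrist_force"],1));d=capture(c)
print(s["time_s"],s["tcp_pos"],s["ee_rot"],f,s["gripper_force"])
w=capture("wrist")["img"][130:370,190:460];S=d["img"][180:290,260:384]
a=cv2.resize(w,(400,356),interpolation=2);b=cv2.resize(S,(400,356),interpolation=2)
cv2.imwrite("pics/end.png",np.hstack([a,b])[:,:,::-1])
```

```text
24.45 [0.53153957 0.05499962 0.0878432 ] [[-9.92301924e-01 -1.23802740e-01  3.12631408e-03]
 [-1.23801096e-01  9.92306796e-01  7.14837233e-04]
 [-3.19076151e-03  3.22293252e-04 -9.99994858e-01]] [array([ 5.8, -1.2, -3.9]), array([ 5.1, -1.1, -4.2]), array([ 4.7, -1. , -3.7])] 29.99831959605217
```

View pics/end.png

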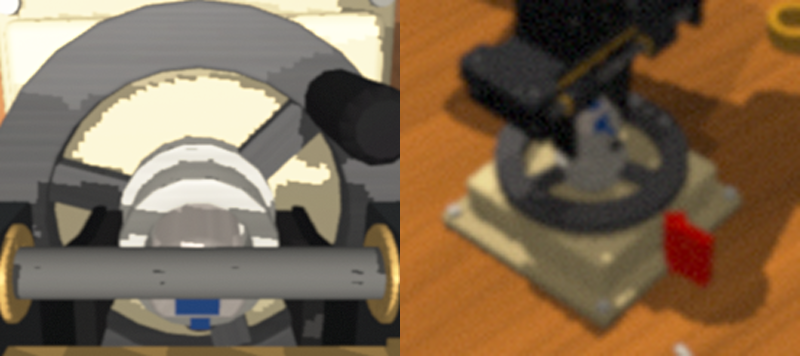

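The blue marks on the shaft and collar line up toward the pointer. The screw presses with about 5 N, and the collar is level about 11 mm above the hub. I hand in.

```bash
python3 -c "
from station import *
print(finish_job())"
```

```text
the job is handed in; nothing more can be done
None
```

I handed in the job at about 24.5 s with every step carried out, but the station returned no verdict: the collar is held level round the shaft about 11 mm above the hub, its screw on the flat with about 5 N and the flat facing the pointer.

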